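# Set the straightedge into the corner of the cutting fence

### The arm

A 6-joint arm with a two-finger parallel gripper is mounted at the origin on the work surface. World frame = base frame: x ahead of the robot, y to its left, z up, the work surface at z = 0. Lengths are in m, angles in rad, forces in N, time in s.
With the tool pointing down it reaches from about 0.275 to 0.725 m from the base axis. Payload 15.9 kg.
Tool frame: the origin (TCP) lies at the very end of the fingers, on their centre line; the grasp point (between the pads) lies 19 mm behind it; z points along the fingers, y is the line along which they close (so a half turn about z gives the same grasp; the last joint's range is limited). The gripper opens to 85 mm and grips with 20 to 120 N. Pads are 22 mm wide; open, the fingers measure 114 mm over their backs; the gripper's body (76 mm by 85 mm) begins 54 mm behind the grasp point. The pads swing forward as they close: fully open they stand 13 mm farther back than shut.
Start: joints at [-1.195, 0.213, -0.034, 1.323, 0, 1.571], TCP at [0.184, -0.465, 0.231] pointing down, gripper open.
Joint ranges: [-2.98, 2.98], [-0.74, 1.72], [-1.14, 1.35], [-2.1, 2.04], [-1.57, 1.44], [-3.14, 3.14]. Speed limits (rad/s): [1.89, 1.89, 2.39, 2.57, 3.14, 3.14].

### API

Orientations are given as a 3x3 rotation matrix whose columns are the frame's x, y, z axes.
In Python, from workcell import robot gives the robot as it stands. The module is installed in compiled form; this text tells all that it offers.
- The arm moves only by the tool play_rows, never from a script. Its argument "targets" is a list of rows, each an object of numbers: "dx", "dy", "dz": the shift along the tool's x, y, z in units of 0.25 m (1.0 is 0.25 m); "rx", "ry", "rz": the turn, a rotation vector about the tool's x, y, z in units of pi rad (1.0 is pi rad). A call has 1 to 5 rows; each row is the pose to reach, as a shift and turn from the pose commanded when the call began, along the tool's axes at that moment, turning the shorter way round; what a row does not reach only later rows make up. A row lasts 1/8 s, in which the tool goes at most 62.5 mm and 10.7 degrees, less where a joint would pass 70% of its speed; a pose out of reach is approached as far as the arm can. A call with a number of a shift or a turn outside -1 to 1 is refused whole. A call with a gripper value outside its range is refused whole. "hand" is the closure, from -1 (fully open) to 1 (shut), set as the call begins (left out, the last holds). The fingers move at their own pace and stop on an object; "newtons" is the grip in N (left out, the last holds). Time passes only in rows, so rows that repeat a pose let the fingers close. It gives the time, the measured TCP pose, the force, the opening and the grip force at its end, in the units of the state.
- robot.sense(): the state, without advancing time (a new reading comes with each control period).
- robot.snapshot(name): name is "scene" or "top" or "wrist"; returns (picture, depth): 384x512x3 uint8, blue, green, red; 384x512 float32, m along the optical axis (not along the pixel's ray), 0 where there is no reading.
- robot.camera_model(name): a dict with "camera_matrix" (3x3 intrinsics, pixels), "k1" (the pictures are not rectified: a ray, as slopes to the right and down, at radius r is drawn at 1 + k1 r^2 times it, then the intrinsics apply), "rvec" (rotation vector, rad) and "tvec" (3), from world to camera coordinates, as OpenCV has them. Camera axes: x right, y down, z forward; pixel columns grow to the right and rows downward; lengths in m; the calibration is good to about 2 mm. A picture is of the moment at which its call begins: read the wrist's pose just before it. camera_model takes no time and is no camera call; for the wrist camera it gives the pose at the moment of the call.
- robot.hand_in(): hands the job in; it is judged then, once.
The state is a dict: "time_s": time; "joint_positions": joint angles; "joint_vel": joint speeds; "joint_torque": joint torques, N m; "tool_pos": TCP position; "tcp_rot": TCP orientation; "ft_force": force on the tool from outside, world axes, zero at the start; "wrist_torque": the same for the moment, N m; "finger_gap": finger opening in m; "finger_force": force on a finger pad.
Only numpy, scipy, OpenCV 4.12 (cv2) and the standard library are available. Lean on these libraries where they do the work, as an engineer would, in place of code of your own. Each camera call takes 0.05 s, during which the arm holds its last target. There are 200 camera calls.

### The job

Set up the next cut: with the fingertips, push the wooden straightedge across the cutting mat until its long edge lies flush along the metal fence and its end butts against the rectangular stop block clamped at one end of the fence. Only push it: do not lift it, tip it up or pick it up. Leave the pincushion, thread spool, pattern weight and scissors where they are, and finish clear of everything.

Things in the scene. Friction and masses are not known exactly. Their poses are not given: they have to be found in the camera images.
- straightedge: Loose flat wooden bar with dark ticks on top: 45 mm wide (x), 200 long (y), 22 high, about 0.4 kg; 1 to 4 N slides it (first touch may jolt to 10 N). Origin: centre of underside. Starts on the robot's side of the fence, its centre 90 to 140 mm from the face, turned up to 0.35 rad from the fence, +x edge towards the fence. Flush, its origin is 22.5 mm from the fence face.
- fence: Fixed aluminium fence bar, 560 mm long (y), 30 deep, 16 high. Origin: foot of the middle of its front face, which looks towards the robot; x points away from the robot, so the bar fills x 0 to 30 mm. Yaw up to 0.2 rad either way.
- stop_block: Fixed dark steel block in front of the fence near its left or right end (varies): 60 mm across the fence (x), 30 along it (y), 30 high; a lip with a knob (40 mm high) reaches back over the fence. Origin: centre of underside, 35 mm before the fence face, 215 to 240 mm from its middle; axes as the fence. Butted on its inner face, the straightedge's origin is 115 mm from it along the fence.
- pincushion: Loose round pincushion, grey dome in a dark wooden foot, 56 mm across and 36 mm high, at the other end of the fence from the stop block. Leave alone. Origin at the centre of its underside.
- spool: Loose upright white thread spool, 38 mm across and 50 mm high, to one side of the straightedge. Leave alone. Origin at the centre of its underside.
- weight: Loose steel pattern weight with a waisted knob, 52 mm across and 43 mm high, to the other side of the straightedge. Leave alone. Origin at the centre of its underside.
- scissors: Loose scissors lying behind the fence, 195 mm long, 90 mm over the handles, 10 mm high. Leave alone. Origin at table level near the pivot; y points along the blades to the tip.
Things that resemble listed ones, but are neither listed nor needed, are in the scene too. Of the things that look like the straightedge, take the one that is farthest to the robot's right at the start.

How it is judged:
At the end, for the whole second after the job is handed in: The straightedge lies flat and at rest between stop block and pincushion, long edge along the fence (gap at its middle under 3.5 mm, within 0.02 rad of parallel), end against the stop block (gap under 4 mm); the four bystanders are within 10 mm of where they began (x of straightedge in the frame of fence between -0.026 and -0.0205 m and angle between the y axis of straightedge and the y axis of fence, either way round below 0.02 rad and (y of straightedge in the frame of stop_block between -0.119 and -0.112 m or y of straightedge in the frame of stop_block between 0.112 and 0.119 m) and y of straightedge in the frame of fence between -0.16 and 0.16 m and height (world z) of straightedge below 0.004 m and angle between straightedge's own z axis and vertical below 0.05 rad and linear speed of straightedge below 0.01 m/s and distance of each of pincushion, spool, weight, scissors from where it was at the start of the episode below 0.01 m); the robot touches nothing.
It fails at once if the straightedge is lifted or tipped up (height (world z) of straightedge above 0.008 m or angle between straightedge's own z axis and vertical above 0.12 rad).
It fails at once if the pincushion is knocked or carried away (distance of pincushion from where it was at the start of the episode above 0.03 m).
It fails at once if the spool is knocked or carried away (distance of spool from where it was at the start of the episode above 0.03 m).
It fails at once if the weight is knocked or carried away (distance of weight from where it was at the start of the episode above 0.03 m).
It fails at once if the scissors is knocked or carried away (distance of scissors from where it was at the start of the episode above 0.03 m).
It also fails if it takes over 45 s, if anything falls off the work surface, if the arm or the gripper's body presses on something with over 40 N, if the wrist force passes 120 N, or if a joint passes its speed limit or range.

## Working session

There is one attempt and no reset: what is moved stays moved. The work goes in short steps, Python scripts to look and compute and a tool call to move; the robot and the scene stay as the last step left them, time stands still between calls to the robot, and variables do not carry over. Pictures are saved under pics/ and viewed, at most 10 in all, crops included, and the job is handed in when it is done.

Besides the shell and the picture viewer there is one more tool, called after "Emit:" as name(argument=value, ...), one argument or row to a line, values as JSON. play_rows: Moves the arm, as the interface text tells. Its arguments: {"type":"object","properties":{"targets":{"type":"array"},"hand":{"type":"number"},"newtons":{"type":"number"}},"required":["targets"]}

```bash
mkdir -p pics; python3 - <<'E'
from workcell import robot
import cv2,numpy as np
for n in("scene","top"):
    p,d=robot.snapshot(n); cv2.imwrite(f"pics/{n}0.png",p); np.save(f"{n}0.npy",d)
    m=robot.camera_model(n); print(n,m)
s=robot.sense(); print(s["time_s"],s["tool_pos"],s["tcp_rot"],s["ft_force"])
E
```

```text
scene {'camera_matrix': array([[352.8405302 ,   0.        , 259.85628841],
       [  0.        , 352.8405302 , 195.87979286],
       [  0.        ,   0.        ,   1.        ]]), 'k1': -0.08588120187177865, 'rvec': array([ 1.5307884 ,  2.03801708, -0.85492035]), 'tvec': array([ 0.05469551, -0.38636355,  1.50430456])}
top {'camera_matrix': array([[495.86756341,   0.        , 260.02243337],
       [  0.        , 495.86756341, 191.26255729],
       [  0.        ,   0.        ,   1.        ]]), 'k1': -0.19857743600568148, 'rvec': array([ 2.18591119, -2.21028053,  0.07107422]), 'tvec': array([0.11157254, 0.54542195, 1.19476429])}
0.1 [ 0.18338025 -0.46481876  0.23085455] [[ 9.30230279e-01  3.66976123e-01 -3.91051576e-04]
 [ 3.66976331e-01 -9.30229776e-01  9.67749975e-04]
 [-8.62668600e-06 -1.04373700e-03 -9.99999455e-01]] [ 0.84794921 -0.69678582  0.20259321]
```

View pics/top0.png

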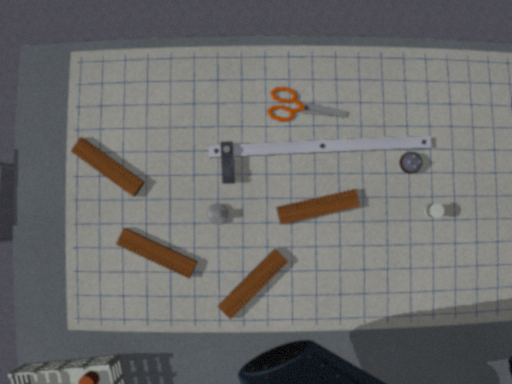

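View pics/scene0.png

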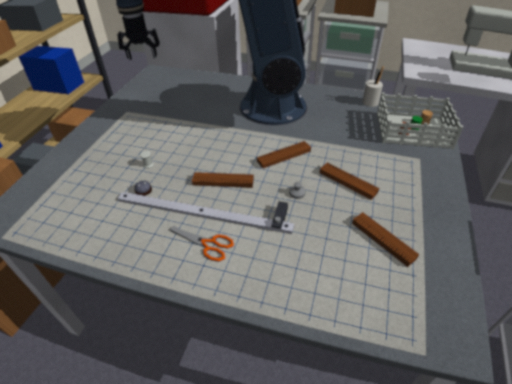

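The top view is rotated: image right is the robot's right (−y) and image up is +x. Four bars look like the straightedge, at (318,206), (107,166), (157,252) and (253,284). The one at (318,206) is farthest right and the only one next to the fence, so it fits. The fence runs from (210,152) to (431,143), with the stop block at (228,162), pincushion (411,162), spool (436,210), weight (219,213) and scissors (300,105).

```bash
cat > h.py <<'E'
import cv2,numpy as np
from workcell import robot
def ray(name,uv,m=None):
    m=m or robot.camera_model(name); K=m["camera_matrix"]
    q=cv2.undistortPoints(np.float64(uv).reshape(-1,1,2),K,np.array([m["k1"],0,0,0,0.])).reshape(-1,2)
    R=cv2.Rodrigues(m["rvec"])[0]
    return -R.T@m["tvec"].ravel(), np.c_[q,np.ones(len(q))]@R
def at_z(name,uv,z,m=None):
    c,d=ray(name,uv,m); return c+d*((z-c[2])/d[:,2])[:,None]
def cloud(name,d,m=None):
    v,u=np.indices(d.shape); c,r=ray(name,np.stack([u,v],-1).reshape(-1,2),m)
    return (c+r*d.reshape(-1,1)).reshape(*d.shape,3)
def brown(p):
    h=cv2.cvtColor(p,cv2.COLOR_BGR2HSV); return ((h[...,0]<18)&(h[...,1]>120)&(h[...,2]>60)).astype(np.uint8)
E
python3 - <<'E'
from h import *
p=cv2.imread("pics/top0.png"); d=np.load("top0.npy"); P=cloud("top",d)
n,l,st,c=cv2.connectedComponentsWithStats(brown(p))
for i in range(1,n):
    if st[i,4]>300:
        m=(l==i)&(d>0); print(c[i].round(1),st[i,4],"z med",np.median(P[m][:,2]).round(4))
        v,u=np.nonzero(l==i); X=at_z("top",np.c_[u,v],.022)
        r=cv2.minAreaRect(X[:,:2].astype(np.float32)); print("  rect",np.round(r[0],4),np.round(r[1],4),r[2], cv2.boxPoints(r).round(4).tolist())
mz=P[250:320,330:420].reshape(-1,3); print("table z",np.median(mz[:,2]))
for nm,uv in dict(stop=(228,165),pin=(411,162),spool=(436,210),weight=(219,213),fence=(280,149)).items():
    w=P[uv[1]-2:uv[1]+3,uv[0]-2:uv[0]+3].reshape(-1,3); print(nm,np.median(w,0).round(4))
a=cv2.resize(p[120:235,190:450],None,fx=3,fy=3,interpolation=cv2.INTER_CUBIC); cv2.imwrite("pics/crop1.png",a)
E
```

```text
[284.8 103.8] 487 z med 0.0093
  rect [0.7622 0.0487] [0.0861 0.0857] 31.202775955200195 [[0.7031999826431274, 0.06300000101327896], [0.7476000189781189, -0.010300000198185444], [0.8212000131607056, 0.034299999475479126], [0.7767999768257141, 0.10760000348091125]]
[107.4 166.4] 1271 z med 0.0221
  rect [0.613  0.4844] [0.1979 0.0418] 55.01646423339844 [[0.5390999913215637, 0.41530001163482666], [0.5733000040054321, 0.391400009393692], [0.6868000030517578, 0.5534999966621399], [0.6525999903678894, 0.5774000287055969]]
[318.  206.4] 1321 z med 0.0222
  rect [ 0.5079 -0.0353] [0.0407 0.1963] 12.128480911254883 [[0.4674000144004822, 0.05640000104904175], [0.5085999965667725, -0.1354999989271164], [0.5483999848365784, -0.12690000236034393], [0.5072000026702881, 0.06499999761581421]]
[156.4 252.5] 1361 z med 0.0221
  rect [0.4002 0.3601] [0.1968 0.0421] 65.28641510009766 [[0.3398999869823456, 0.27950000762939453], [0.3781999945640564, 0.26190000772476196], [0.46050000190734863, 0.4406999945640564], [0.4221999943256378, 0.45829999446868896]]
[252.2 283.5] 1377 z med 0.0222
  rect [0.3225 0.1271] [0.0412 0.1939] 44.599273681640625 [[0.23980000615119934, 0.18160000443458557], [0.375900000333786, 0.04360000044107437], [0.4052000045776367, 0.07249999791383743], [0.26910001039505005, 0.21060000360012054]]
table z 0.0006679845502367554
stop [0.6103 0.1823 0.0287]
pin [ 0.6136 -0.2671  0.0335]
spool [ 0.4944 -0.3231  0.0506]
weight [0.4944 0.204  0.0414]
fence [0.6497 0.0554 0.016 ]
```

View pics/crop1.png

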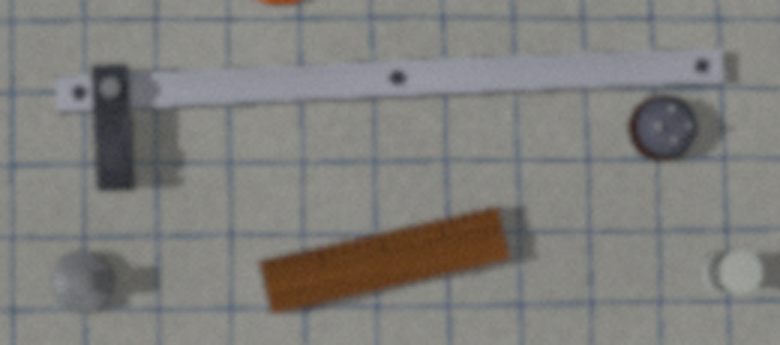

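The crop confirms it: the bar spans (262,262) to (508,208) in the crop, has dark ticks on its top and lies in front of the fence. Next I'll measure the fence and stop block accurately and cross-check heights with the scene view.

```bash
python3 - <<'E'
from h import *
p=cv2.imread("pics/top0.png"); d=np.load("top0.npy"); P=cloud("top",d)
# fence front edge: per-column bright->darker transition, on undistorted world positions at z=.016
g=cv2.GaussianBlur(cv2.cvtColor(p,cv2.COLOR_BGR2GRAY).astype(np.float32),(3,3),0)
pts=[]
for u in list(range(262,398)):
    c=p[140:162,u].astype(int); blue=c[:,0]-c[:,2]+0.0  # fence is bluish
    k=np.nonzero(g[135:165,u]>(g[135:165,u].max()+np.median(g[158:172,u]))/2)[0]
    gg=np.diff(g[144:162,u]); i=gg.argmin()
    a,b,cc=gg[max(i-1,0)],gg[i],gg[min(i+1,16)]; s=.5*(a-cc)/(a-2*b+cc) if (a-2*b+cc) else 0
    pts.append((u,144+i+.5+s))
pts=np.array(pts); X=at_z("top",pts,.016)
k=np.ones(len(X),bool)
for _ in range(5):
    f=np.polyfit(X[k,1],X[k,0],1); r=X[:,0]-np.polyval(f,X[:,1]); k=abs(r)<2*max(r[k].std(),.0008)
print("fence front x=a*y+b",f.round(4),"rms",r[k].std().round(5),k.sum())
for z,uv in((.016,[(210,157.3),(430.7,147)]),(.03,[(234,182.5),(222.5,182.8),(234,150),(234,165),(223,165)])): print(z,at_z("top",uv,z)[:,:2].round(4).tolist())
# depth-based stop block top
m=(abs(P[...,2]-.03)<.006)&(P[...,1]>.13)&(P[...,1]<.24)&(P[...,0]>.55)&(P[...,0]<.7)
Q=P[m]; print("stop depth pts",len(Q),np.percentile(Q,[2,50,98],axis=0).round(4).tolist())
# scene view check of bar
ps=cv2.imread("pics/scene0.png"); n,l,st,c=cv2.connectedComponentsWithStats(brown(ps))
for i in range(1,n):
    if st[i,4]>150 and abs(c[i]-[222,181]).max()<15:
        v,u=np.nonzero(l==i); print(c[i]); 
        ds=np.load("scene0.npy"); S=cloud("scene",ds)[l==i]; S=S[S[:,2]>.018]; r=cv2.minAreaRect(S[:,:2].astype(np.float32)); print("scene bar",r,np.median(S[:,2]))
E
```

```text
fence front x=a*y+b [-0.0385  0.6429] rms 0.00039 131
0.016 [[0.6312, 0.2271], [0.6537, -0.3264]]
0.03 [[0.5676, 0.1681], [0.5672, 0.1959], [0.6465, 0.1676], [0.61, 0.1678], [0.6103, 0.1944]]
stop depth pts 483 [[0.5692, 0.1681, 0.0257], [0.615, 0.1826, 0.0302], [0.6662, 0.199, 0.0348]]
[221.99124343 178.45709282]
scene bar ((0.904886782169342, 0.09945468604564667), (0.8905673623085022, 0.19577859342098236), 18.78261375427246) 0.0218910833793573
```

Emit:
play_rows(
  targets=[
    {"dx":0.2,"dy":-0.15,"rz":0.05},
    {"dx":0.4,"dy":-0.31,"rz":0.107},
    {"dx":0.6,"dy":-0.46,"rz":0.107},
    {"dx":0.8,"dy":-0.62,"rz":0.107},
    {"dx":0.8,"dy":-0.62,"rz":0.107},
  ],
  hand=-0.5,
)

```text
schema error: expected keys dx, dy, dz, rx, ry, rz
```

Emit:
play_rows(
  targets=[
    {"dx":0.2,"dy":-0.15,"dz":0,"rx":0,"ry":0,"rz":0.05},
    {"dx":0.4,"dy":-0.31,"dz":0,"rx":0,"ry":0,"rz":0.107},
    {"dx":0.6,"dy":-0.46,"dz":0,"rx":0,"ry":0,"rz":0.107},
    {"dx":0.8,"dy":-0.62,"dz":0,"rx":0,"ry":0,"rz":0.107},
    {"dx":0.8,"dy":-0.62,"dz":0,"rx":0,"ry":0,"rz":0.107},
  ],
  hand=-0.5,
)

```text
time_s: 0.72
tool_pos: [0.3138, -0.2447, 0.2313]
tcp_rot: [[0.999, 0.044, 0.0], [0.044, -0.999, 0.0], [0.0, -0.0, -1.0]]
ft_force: [-0.5, -0.7, 0.0]
finger_gap: 0.0641
finger_force: 0.0
```

Emit:
play_rows(
  targets=[
    {"dx":0.11,"dy":-0.17,"dz":0,"rx":0,"ry":0,"rz":0},
    {"dx":0.22,"dy":-0.34,"dz":0.1,"rx":0,"ry":0,"rz":0},
    {"dx":0.33,"dy":-0.5,"dz":0.2,"rx":0,"ry":0,"rz":0},
    {"dx":0.44,"dy":-0.67,"dz":0.3,"rx":0,"ry":0,"rz":0},
    {"dx":0.54,"dy":-0.836,"dz":0.4,"rx":0,"ry":0,"rz":0},
  ],
)

```text
time_s: 1.35
tool_pos: [0.44, -0.0325, 0.1304]
tcp_rot: [[0.999, 0.039, 0.0], [0.039, -0.999, -0.0], [0.0, 0.0, -1.0]]
ft_force: [-0.9, -0.8, -0.4]
finger_gap: 0.0641
finger_force: 0.0
```

Emit:
play_rows(
  targets=[
    {"dx":0,"dy":0,"dz":0.15,"rx":0,"ry":0,"rz":0},
    {"dx":0,"dy":0,"dz":0.3,"rx":0,"ry":0,"rz":0},
    {"dx":0,"dy":0,"dz":0.4,"rx":0,"ry":0,"rz":0},
    {"dx":0,"dy":0,"dz":0.46,"rx":0,"ry":0,"rz":0},
    {"dx":0,"dy":0,"dz":0.46,"rx":0,"ry":0,"rz":0},
  ],
)

```text
time_s: 1.98
tool_pos: [0.4384, -0.0339, 0.0154]
tcp_rot: [[0.999, 0.039, -0.002], [0.039, -0.999, 0.0], [-0.002, -0.0, -1.0]]
ft_force: [-0.3, -0.4, 0.2]
finger_gap: 0.0642
finger_force: 0.0
```

Emit:
play_rows(
  targets=[
    {"dx":0,"dy":0,"dz":0.02,"rx":0,"ry":0,"rz":0},
    {"dx":0,"dy":0,"dz":0.045,"rx":0,"ry":0,"rz":0},
    {"dx":0,"dy":0,"dz":0.045,"rx":0,"ry":0,"rz":0},
  ],
)

```text
time_s: 2.35
tool_pos: [0.4391, -0.0334, 0.0049]
tcp_rot: [[0.999, 0.04, -0.0], [0.04, -0.999, -0.0], [-0.0, -0.0, -1.0]]
ft_force: [-1.0, -0.1, 0.1]
finger_gap: 0.0637
finger_force: 0.0
```

```bash
python3 - <<'E'
from h import *
p,d=robot.snapshot("wrist"); q,_=robot.snapshot("scene")
a=cv2.resize(q[90:250,120:320],(600,480)); b=cv2.resize(p,(0,0),fx=.4,fy=.4)
o=np.zeros((480,800,3),np.uint8); o[:,:600]=a; o[:b.shape[0],600:]=b[:,:200]; cv2.imwrite("pics/v2.png",o)
E
```

```text
(no output)
```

View pics/v2.png

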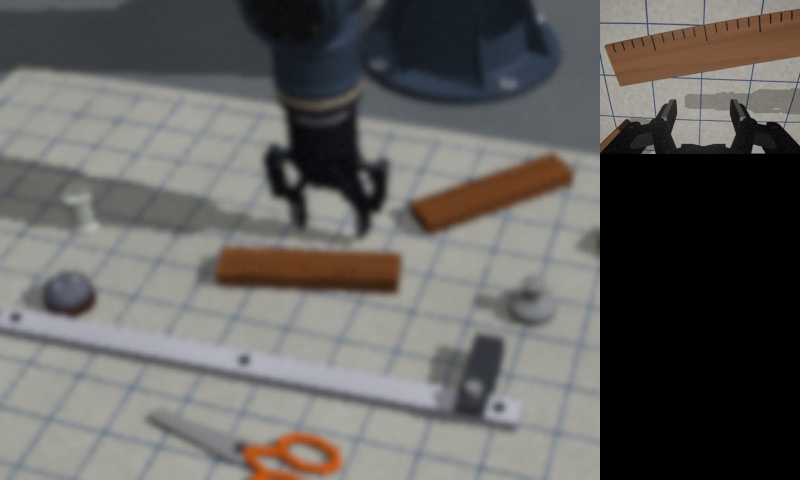

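The fingertips, at (300,230) and (360,235) in the composite, are down behind the bar near the table with clear space. Now I'll push towards the fence.

Emit:
play_rows(
  targets=[
    {"dx":0.03,"dy":0,"dz":0,"rx":0,"ry":0,"rz":0},
    {"dx":0.06,"dy":0,"dz":0,"rx":0,"ry":0,"rz":0},
    {"dx":0.09,"dy":0,"dz":0,"rx":0,"ry":0,"rz":0},
    {"dx":0.12,"dy":0,"dz":0,"rx":0,"ry":0,"rz":0},
    {"dx":0.15,"dy":0,"dz":0,"rx":0,"ry":0,"rz":0},
  ],
)

```text
time_s: 3.08
tool_pos: [0.4767, -0.0317, 0.0049]
tcp_rot: [[0.999, 0.04, -0.001], [0.04, -0.999, 0.0], [-0.001, -0.0, -1.0]]
ft_force: [-3.9, 0.3, 1.7]
finger_gap: 0.064
finger_force: 1.8
```

Emit:
play_rows(
  targets=[
    {"dx":0.03,"dy":0,"dz":0,"rx":0,"ry":0,"rz":0},
    {"dx":0.06,"dy":0,"dz":0,"rx":0,"ry":0,"rz":0},
    {"dx":0.09,"dy":0,"dz":0,"rx":0,"ry":0,"rz":0},
    {"dx":0.12,"dy":0,"dz":0,"rx":0,"ry":0,"rz":0},
    {"dx":0.15,"dy":0,"dz":0,"rx":0,"ry":0,"rz":0},
  ],
)

```text
time_s: 3.7
tool_pos: [0.5148, -0.0304, 0.005]
tcp_rot: [[0.999, 0.04, 0.0], [0.04, -0.999, -0.0], [0.0, 0.0, -1.0]]
ft_force: [-1.8, 0.0, -0.9]
finger_gap: 0.0641
finger_force: 1.0
```

```bash
cat >> h.py <<'E'
FD=np.array([-.0393,.9992])
def bar(tag=None):
    p,d=robot.snapshot("top")
    if tag: cv2.imwrite(f"pics/{tag}.png",p)
    n,l,st,c=cv2.connectedComponentsWithStats(brown(p))
    for i in range(1,n):
        v,u=np.nonzero(l==i); X=at_z("top",np.c_[u,v],.022)[:,:2]
        m=X.mean(0)
        if st[i,4]>300 and .44<m[0]<.68 and abs(m[1])<.2:
            r=cv2.minAreaRect(X.astype(np.float32)); b=cv2.boxPoints(r)
            k=b[b[:,1].argsort()]; print("bar",np.round(m,4),np.round(r[1],4),"px",st[i,4],"right end",k[:2].mean(0).round(4),"left end",k[2:].mean(0).round(4),"slope",((k[2:].mean(0)-k[:2].mean(0))[0]/(k[2:].mean(0)-k[:2].mean(0))[1]).round(4))
    s=robot.sense(); print(s["time_s"],s["tool_pos"].round(4) if hasattr(s["tool_pos"],"round") else s["tool_pos"],s["ft_force"])
E
python3 -c "
from h import *
bar('t3')"
```

```text
bar [0.5469 0.0258] [0.0683 0.0389] px 442 right end [ 0.5456 -0.0087] left end [0.5463 0.0596] slope 0.0102
3.75 [ 0.5158 -0.0304  0.0052] [ 0.05067952 -0.4010186   0.24387416]
```

Emit:
play_rows(
  targets=[
    {"dx":0.03,"dy":0,"dz":0,"rx":0,"ry":0,"rz":0},
    {"dx":0.06,"dy":0,"dz":0,"rx":0,"ry":0,"rz":0},
    {"dx":0.09,"dy":0,"dz":0,"rx":0,"ry":0,"rz":0},
    {"dx":0.12,"dy":0,"dz":0,"rx":0,"ry":0,"rz":0},
    {"dx":0.15,"dy":0,"dz":0,"rx":0,"ry":0,"rz":0},
  ],
)

```text
time_s: 4.38
tool_pos: [0.5522, -0.0288, 0.0051]
tcp_rot: [[0.999, 0.04, -0.0], [0.04, -0.999, -0.0], [-0.0, 0.0, -1.0]]
ft_force: [-3.8, -0.6, 1.5]
finger_gap: 0.0639
finger_force: 1.6
```

Emit:
play_rows(
  targets=[
    {"dx":0.02,"dy":0,"dz":0,"rx":0,"ry":0,"rz":0},
    {"dx":0.04,"dy":0,"dz":0,"rx":0,"ry":0,"rz":0},
    {"dx":0.06,"dy":0,"dz":0,"rx":0,"ry":0,"rz":0},
    {"dx":0.075,"dy":0,"dz":0,"rx":0,"ry":0,"rz":0},
    {"dx":0.09,"dy":0,"dz":0,"rx":0,"ry":0,"rz":0},
  ],
)

```text
time_s: 5.0
tool_pos: [0.5743, -0.0279, 0.0051]
tcp_rot: [[0.999, 0.04, -0.0], [0.04, -0.999, 0.0], [-0.0, -0.0, -1.0]]
ft_force: [-3.4, 0.7, 1.3]
finger_gap: 0.0636
finger_force: 1.6
```

Emit:
play_rows(
  targets=[
    {"dx":0.012,"dy":0,"dz":0,"rx":0,"ry":0,"rz":0},
    {"dx":0.024,"dy":0,"dz":0,"rx":0,"ry":0,"rz":0},
    {"dx":0.036,"dy":0,"dz":0,"rx":0,"ry":0,"rz":0},
    {"dx":0.044,"dy":0,"dz":0,"rx":0,"ry":0,"rz":0},
  ],
)

```text
time_s: 5.5
tool_pos: [0.5853, -0.0275, 0.005]
tcp_rot: [[0.999, 0.04, 0.0], [0.04, -0.999, 0.0], [0.0, -0.0, -1.0]]
ft_force: [-3.9, 0.3, 1.4]
finger_gap: 0.0641
finger_force: 1.8
```

Emit:
play_rows(
  targets=[
    {"dx":0.008,"dy":0,"dz":0,"rx":0,"ry":0,"rz":0},
    {"dx":0.016,"dy":0,"dz":0,"rx":0,"ry":0,"rz":0},
  ],
)

```text
time_s: 5.75
tool_pos: [0.5856, -0.0275, 0.0048]
tcp_rot: [[0.999, 0.039, -0.006], [0.039, -0.999, -0.0], [-0.006, 0.0, -1.0]]
ft_force: [-36.0, -1.5, 29.8]
finger_gap: 0.064
finger_force: 18.1
```

Fence contact at TCP x≈0.5855. Backing off, lifting and looking.

Emit:
play_rows(
  targets=[
    {"dx":-0.06,"dy":0,"dz":0,"rx":0,"ry":0,"rz":0},
    {"dx":-0.16,"dy":0,"dz":0,"rx":0,"ry":0,"rz":0},
    {"dx":-0.26,"dy":0,"dz":-0.1,"rx":0,"ry":0,"rz":0},
    {"dx":-0.36,"dy":0.2,"dz":-0.3,"rx":0,"ry":0,"rz":0},
    {"dx":-0.46,"dy":0.4,"dz":-0.4,"rx":0,"ry":0,"rz":0},
  ],
  hand=1,
)

```text
time_s: 6.38
tool_pos: [0.4827, -0.1239, 0.1022]
tcp_rot: [[0.999, 0.042, 0.003], [0.042, -0.999, -0.001], [0.003, 0.001, -1.0]]
ft_force: [1.6, -0.2, -0.2]
finger_gap: -0.0002
finger_force: 0.0
```

```bash
python3 -c "
from h import *
bar('t4')
p,d=robot.snapshot('wrist'); cv2.imwrite('pics/w4.png',p)
a=cv2.imread('pics/t4.png')[100:320,190:450]; a=cv2.resize(a,(520,440)); b=cv2.resize(p,(280,210)); o=np.zeros((440,800,3),np.uint8);o[:,:520]=a;o[:210,520:]=b; cv2.imwrite('pics/v4.png',o)"
```

```text
bar [ 0.6184 -0.0355] [0.0413 0.1954] px 1316 right end [ 0.622  -0.1334] left end [0.6149 0.0619] slope -0.0363
6.425 [ 0.4814 -0.1293  0.1052] [ 2.46996366 -6.03538848  5.16774309]
```

View pics/v4.png

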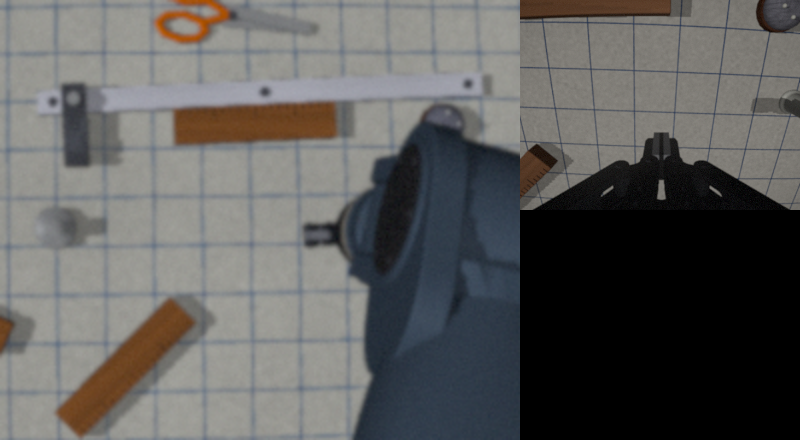

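The bar (175–336, 105–143 in the crop) lies flush along the fence with the bystanders undisturbed. About 104 mm remains to the stop. Next I'll go to its right end with shut fingers.

Emit:
play_rows(
  targets=[
    {"dx":0.15,"dy":0.05,"dz":0,"rx":0,"ry":0,"rz":0},
    {"dx":0.3,"dy":0.1,"dz":0,"rx":0,"ry":0,"rz":0},
    {"dx":0.45,"dy":0.15,"dz":0,"rx":0,"ry":0,"rz":0},
    {"dx":0.59,"dy":0.184,"dz":0.1,"rx":0,"ry":0,"rz":0},
    {"dx":0.59,"dy":0.184,"dz":0.1,"rx":0,"ry":0,"rz":0},
  ],
)

```text
time_s: 7.1
tool_pos: [0.6322, -0.163, 0.0722]
tcp_rot: [[0.999, 0.04, -0.002], [0.04, -0.999, 0.001], [-0.002, -0.001, -1.0]]
ft_force: [-0.9, 0.3, -0.2]
finger_gap: -0.0001
finger_force: 0.0
```

Emit:
play_rows(
  targets=[
    {"dx":0,"dy":0,"dz":0.04,"rx":0,"ry":0,"rz":0},
    {"dx":0,"dy":0,"dz":0.04,"rx":0,"ry":0,"rz":0},
  ],
)

```text
time_s: 7.35
tool_pos: [0.6306, -0.1629, 0.0649]
tcp_rot: [[0.999, 0.04, -0.001], [0.04, -0.999, 0.0], [-0.001, -0.0, -1.0]]
ft_force: [-0.9, 0.5, 0.0]
finger_gap: 0.0003
finger_force: 0.0
```

Emit:
play_rows(
  targets=[
    {"dx":-0.03,"dy":0.048,"dz":0,"rx":0,"ry":0,"rz":0},
    {"dx":-0.03,"dy":0.048,"dz":0.08,"rx":0,"ry":0,"rz":0},
    {"dx":-0.03,"dy":0.048,"dz":0.16,"rx":0,"ry":0,"rz":0},
    {"dx":-0.03,"dy":0.048,"dz":0.23,"rx":0,"ry":0,"rz":0},
    {"dx":-0.03,"dy":0.048,"dz":0.23,"rx":0,"ry":0,"rz":0},
  ],
)

```text
time_s: 7.98
tool_pos: [0.6232, -0.1757, 0.0067]
tcp_rot: [[0.999, 0.039, -0.002], [0.039, -0.999, 0.0], [-0.002, -0.001, -1.0]]
ft_force: [-0.3, 0.4, -0.6]
finger_gap: 0.0001
finger_force: 0.0
```

Emit:
play_rows(
  targets=[
    {"dx":0,"dy":-0.04,"dz":0,"rx":0,"ry":0,"rz":0},
    {"dx":0,"dy":-0.08,"dz":0,"rx":0,"ry":0,"rz":0},
    {"dx":0,"dy":-0.12,"dz":0,"rx":0,"ry":0,"rz":0},
    {"dx":0,"dy":-0.16,"dz":0,"rx":0,"ry":0,"rz":0},
    {"dx":0,"dy":-0.2,"dz":0,"rx":0,"ry":0,"rz":0},
  ],
)

```text
time_s: 8.6
tool_pos: [0.6228, -0.1253, 0.0082]
tcp_rot: [[0.999, 0.04, 0.001], [0.04, -0.999, -0.001], [0.001, 0.001, -1.0]]
ft_force: [0.1, -6.5, 4.8]
finger_gap: -0.0003
finger_force: 2.9
```

Emit:
play_rows(
  targets=[
    {"dx":0,"dy":-0.04,"dz":0,"rx":0,"ry":0,"rz":0},
    {"dx":0,"dy":-0.08,"dz":0,"rx":0,"ry":0,"rz":0},
    {"dx":0,"dy":-0.12,"dz":0,"rx":0,"ry":0,"rz":0},
    {"dx":0,"dy":-0.16,"dz":0,"rx":0,"ry":0,"rz":0},
  ],
)

```text
time_s: 9.1
tool_pos: [0.6212, -0.0854, 0.0082]
tcp_rot: [[0.999, 0.039, 0.001], [0.039, -0.999, -0.001], [0.001, 0.001, -1.0]]
ft_force: [0.5, -5.5, 4.9]
finger_gap: 0.0001
finger_force: 2.9
```

```bash
python3 -c "
from h import *
bar('t5')"
```

```text
bar [0.6146 0.0382] [0.0411 0.1939] px 1168 right end [ 0.6197 -0.0686] left end [0.6118 0.1252] slope -0.0407
9.15 [ 0.621  -0.0841  0.0081] [ 0.99389363 -0.87435174  1.31927439]
```

Emit:
play_rows(
  targets=[
    {"dx":0,"dy":-0.04,"dz":0,"rx":0,"ry":0,"rz":0},
    {"dx":0,"dy":-0.08,"dz":0,"rx":0,"ry":0,"rz":0},
    {"dx":0,"dy":-0.11,"dz":0,"rx":0,"ry":0,"rz":0},
    {"dx":0,"dy":-0.13,"dz":0,"rx":0,"ry":0,"rz":0},
  ],
)

```text
time_s: 9.65
tool_pos: [0.6197, -0.053, 0.0079]
tcp_rot: [[0.999, 0.04, 0.0], [0.04, -0.999, -0.001], [0.0, 0.001, -1.0]]
ft_force: [0.6, -7.3, 5.3]
finger_gap: -0.0001
finger_force: 3.0
```

Emit:
play_rows(
  targets=[
    {"dx":0,"dy":-0.008,"dz":0,"rx":0,"ry":0,"rz":0},
    {"dx":0,"dy":-0.016,"dz":0,"rx":0,"ry":0,"rz":0},
  ],
)

```text
time_s: 9.9
tool_pos: [0.6195, -0.0493, 0.0079]
tcp_rot: [[0.999, 0.039, 0.0], [0.039, -0.999, -0.0], [0.0, 0.0, -1.0]]
ft_force: [1.1, -5.8, 4.9]
finger_gap: -0.0001
finger_force: 3.0
```

Emit:
play_rows(
  targets=[
    {"dx":0,"dy":-0.008,"dz":0,"rx":0,"ry":0,"rz":0},
    {"dx":0,"dy":-0.016,"dz":0,"rx":0,"ry":0,"rz":0},
  ],
)

```text
time_s: 10.15
tool_pos: [0.6193, -0.0454, 0.0079]
tcp_rot: [[0.999, 0.039, 0.0], [0.039, -0.999, -0.001], [0.0, 0.001, -1.0]]
ft_force: [0.3, -6.0, 5.5]
finger_gap: -0.0003
finger_force: 3.0
```

Emit:
play_rows(
  targets=[
    {"dx":0,"dy":-0.006,"dz":0,"rx":0,"ry":0,"rz":0},
    {"dx":0,"dy":-0.012,"dz":0,"rx":0,"ry":0,"rz":0},
  ],
)

```text
time_s: 10.4
tool_pos: [0.6192, -0.0431, 0.0079]
tcp_rot: [[0.999, 0.039, 0.0], [0.039, -0.999, -0.002], [0.0, 0.002, -1.0]]
ft_force: [0.9, -15.1, 4.1]
finger_gap: -0.0001
finger_force: 7.9
```

Force is rising, so this is the stop. One more small nudge, then back off.

Emit:
play_rows(
  targets=[
    {"dx":0,"dy":-0.006,"dz":0,"rx":0,"ry":0,"rz":0},
  ],
)

```text
time_s: 10.52
tool_pos: [0.6192, -0.0428, 0.0079]
tcp_rot: [[0.999, 0.038, 0.001], [0.038, -0.999, -0.004], [0.0, 0.004, -1.0]]
ft_force: [1.9, -23.7, 4.7]
finger_gap: -0.0
finger_force: 12.5
```

Emit:
play_rows(
  targets=[
    {"dx":0,"dy":0.06,"dz":0,"rx":0,"ry":0,"rz":0},
    {"dx":0,"dy":0.14,"dz":0,"rx":0,"ry":0,"rz":0},
    {"dx":-0.1,"dy":0.14,"dz":-0.15,"rx":0,"ry":0,"rz":0},
    {"dx":-0.3,"dy":0.14,"dz":-0.3,"rx":0,"ry":0,"rz":0},
    {"dx":-0.5,"dy":0.14,"dz":-0.3,"rx":0,"ry":0,"rz":0},
  ],
)

```text
time_s: 11.15
tool_pos: [0.4957, -0.0815, 0.0849]
tcp_rot: [[0.999, 0.039, 0.004], [0.039, -0.999, -0.0], [0.004, 0.0, -1.0]]
ft_force: [-0.8, 0.3, 0.2]
finger_gap: 0.0002
finger_force: 0.0
```

```bash
python3 -c "
from h import *
bar('t6')
a=cv2.imread('pics/t6.png')[80:240,190:450]; cv2.imwrite('pics/v6.png',cv2.resize(a,None,fx=3,fy=3,interpolation=2))"
```

```text
bar [0.6141 0.07  ] [0.0412 0.1958] px 1336 right end [ 0.6179 -0.0281] left end [0.6101 0.1676] slope -0.0395
11.2 [ 0.4875 -0.081   0.0823] [ 1.41211194 -1.16130455  0.12613347]
```

View pics/v6.png

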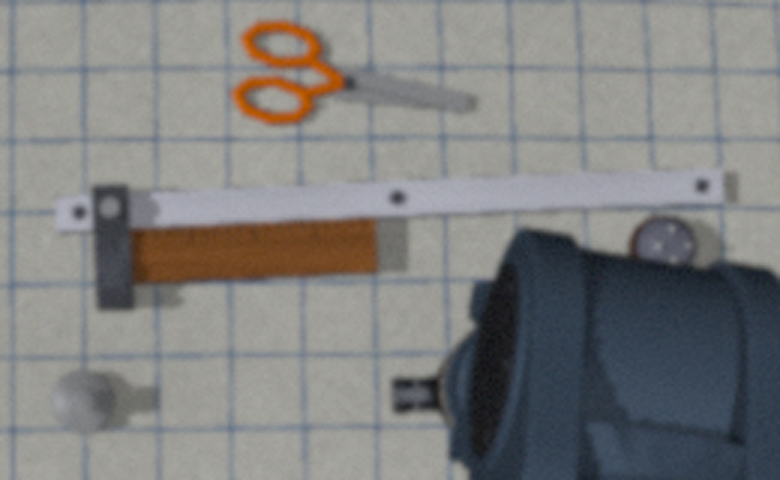

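The bar (133–378, 222–282) is butted on the stop block and flush along the fence. Its position matches the pressed-flush line to 0.2 mm, and the bystanders haven't moved. I'll retract and hand in.

Emit:
play_rows(
  targets=[
    {"dx":-0.1,"dy":0,"dz":-0.2,"rx":0,"ry":0,"rz":0},
    {"dx":-0.1,"dy":0,"dz":-0.4,"rx":0,"ry":0,"rz":0},
    {"dx":-0.1,"dy":0,"dz":-0.4,"rx":0,"ry":0,"rz":0},
    {"dx":-0.1,"dy":0,"dz":-0.4,"rx":0,"ry":0,"rz":0},
  ],
)

```text
time_s: 11.7
tool_pos: [0.4703, -0.0819, 0.1821]
tcp_rot: [[0.999, 0.039, -0.001], [0.039, -0.999, 0.0], [-0.001, -0.0, -1.0]]
ft_force: [-0.4, 0.6, 0.3]
finger_gap: 0.0002
finger_force: 0.0
```

```bash
python3 -c "
from h import *
print(robot.hand_in())"
```

```text
the job is handed in; nothing more can be done
None
```

The straightedge was pushed flush along the fence and butted against the stop block, the bystanders look unmoved in the last picture, the arm is clear, and the job was handed in at about 11.7 s; hand-in returned no verdict.

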